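Press the lid into a tin on the lever press

TASK

Stand the tin whose lid still sticks up in the middle of the lid press's round plate, swing the press lever all the way down to its stop to push the lid home, and ease the lever back up to rest without letting it fly. Then stand the closed tin upright in the shallow tray beside the one already there, leaving the other tins and the jar where they are.

Things in the scene. Friction and masses are not known exactly. Their poses are not given: they have to be found in the camera images.
- tin_center (a point): Centre, half-way up the body, of the loose steel tin to be closed: a cylinder 60 mm in diameter, 56 mm tall (about 0.18 kg), z up. A flat aluminium press-in lid 48 mm in diameter in its top at first stands 7 to 8 mm above the body. Grip it round the body, not by the lid. It stands in a loose row with the open tin and the jar, in any order.
- tin_lid (a joint): How far the lid has been pressed in, m: 0 to 0.001 at the start, 0.007 fully home (its top then 1 mm above the body). Stiff: takes about 10 N and stays where it is pushed. The press at its stop brings it to about 0.0065.
- press_plate (a point): Centre of the top of the press's fixed raised round steel plate (72 mm in diameter, its top 16 mm above the table) on which the tin stands to be pressed. The grey base under it is 110 mm wide and 10 mm thick. Its z axis is up, its x axis points level to the foot of the lever hinge, its y axis is parallel to the hinge axis.
- lever_hinge (a point): Point on the level hinge axis of the press lever, between two grey cheeks (118 mm tall, 54 mm over both), 115 mm from the plate centre along the press's x axis and 98.5 mm above the table.
- lever_knob (a point): Centre of the black drum-shaped knob (34 mm in diameter, 28 mm wide between flat ends, its axis parallel to the hinge axis) at the end of the lever, 225 mm from the hinge axis. The lever is a steel bar 16 mm wide. At rest it stands 5 degrees past upright, away from the plate, leaving the plate free from above. At the lower stop it is level, the knob 110 mm beyond the plate centre and 98.5 mm above the table.
- lever (a joint): Angle of the press lever, rad: 0 at rest (up), 1.66 at its lower stop (level, over the plate); its angle above level is 1.66 minus this. The knob moves in the upright plane through plate centre and hinge. A spring pushes it up at all times (2 to 4 N at the knob, about 9 N while the lid goes in); let go when down, it flies up hard.
- tray: Fixed shallow aluminium tray, 240 mm long along its x axis, 150 mm wide along its y axis, walls 12 mm high and 4 mm thick, floor 4 mm thick. Origin at the centre of its underside, on the table; z up. The closed tin stands in its -x half; the +x half is empty.
- closed_tin_center (a point): Centre, half-way up the body, of an already closed loose tin of the same size standing in the tray, its lid 1 mm above the body. Leave it there.
- open_tin_center (a point): Centre of a loose open tin of the same size without a lid, near the tin to be closed. Leave it alone.
- jar_center (a point): Centre of a loose glass jar, 52 mm in diameter and 85 mm tall, near the tin to be closed. Leave it alone.

How it is judged:
By the outcome, as a careful person would: the job done as asked, in the order asked, and still so for the second after the job is handed in, with the robot touching nothing.
It also fails if it takes over 72 s, if anything falls off the work surface, if the arm or the gripper's body presses on something with over 40 N, if the wrist force passes 120 N, or if a joint passes its speed limit or range.

ROBOT

A 7-joint arm with a two-finger parallel gripper is mounted at the origin on the work surface. World frame = base frame: x ahead of the robot, y to its left, z up, the work surface at z = 0. Lengths are in m, angles in degrees, forces in N, time in s.
With the tool pointing down it reaches from about 0.4 to 0.85 m from the base axis. Payload 4.5 kg.
Tool frame: the origin (TCP) lies at the very end of the fingers, on their centre line; the grasp point (between the pads) lies 19 mm behind it; z points along the fingers, y is the direction in which the jaws open and shut (so a half turn about z gives the same grasp; the last joint's range is limited). The gripper opens to 85 mm and grips with 20 to 120 N. Pads are 22 mm wide; open, the fingers measure 114 mm over their backs; the gripper's body (76 mm by 85 mm) begins 54 mm behind the grasp point. The pads swing forward as they close: fully open they stand 13 mm farther back than shut.
Start: joints at [-67.792, 39.483, -11.15, 89.685, 9.013, 51.709, -12.324], TCP at [0.217, 0.586, 0.231] pointing down, gripper open.
Joint ranges: [-172.22, 172.22], [-26.19, 119.32], [-84.43, 86.54], [7.71, 146.69], [-57.33, 237.33], [2.42, 119.75], [-152.13, 152.13]. Speed limits (degrees/s): [147.25, 147.25, 180, 180, 180, 180, 180].

INTERFACE

Orientations are given as a 3x3 rotation matrix whose columns are the frame's x, y, z axes.
In Python, from station import ctrl, eyes gives the robot as it stands. The module is installed in compiled form; this text tells all that it offers.
- The arm moves only by the shell command python3 -m jog 'ROWS' [FORCE]. ROWS is JSON, one flat list of numbers, 7 for each row, row after row: the finger opening in cm, from 0 to 8.54, then the shift along the tool's x, y, z in cm, then the turn, a rotation vector about the tool's x, y, z in degrees. A call has 1 to 12 rows; each row is the pose to reach, as a shift and turn from the pose commanded when the call began, along the tool's axes at that moment; what a row does not reach only later rows make up. A row lasts 1/12 s, in which the tool goes at most 41.7 mm and 7.16 degrees, less where a joint would pass 70% of its speed; a pose out of reach is approached as far as the arm can. A call with a gripper value outside its range is refused whole. The fingers move at their own pace and stop on an object; FORCE is the grip in N (left out, the last holds). Time passes only in rows, so rows that repeat a pose let the fingers close. It gives the time, the measured TCP pose, the force and the opening at its end, in the units of the state.
- ctrl.sense(): the state, without advancing time (a new reading comes with each control period).
- eyes.camera(name): name is "scene" or "top" or "wrist"; returns a dict with "frame" (384x512x3 uint8, red, green, blue), "z_map" (384x512 float32, m along the optical axis (not along the pixel's ray), 0 where there is no reading), "fx", "fy", "cx", "cy" (pixels), "distortion" ([k1, k2, p1, p2, k3] as OpenCV has them; the pictures are not rectified), "rvec" (rotation vector, rad) and "tvec" (3), from world to camera coordinates, as OpenCV has them; the wrist camera has in their place "hand_eye" (4x4, takes a point from camera to tool coordinates, whose origin is the TCP and whose axes are the flange's). Camera axes: x right, y down, z forward; pixel columns grow to the right and rows downward; lengths in m; the calibration is good to about 2 mm. A picture is of the moment at which its call begins: read the wrist's pose just before it.
- ctrl.sign_off(): hands the job in, once; it reports no verdict.
The state is a dict: "t": time; "qpos": joint angles; "joint_vel": joint speeds; "joint_torque": joint torques, N m; "tool_pos": TCP position; "tcp_rot": TCP orientation; "force": force on the tool from outside, world axes, zero at the start; "ft_torque": the same for the moment, N m; "finger_gap": finger opening in m.
Only numpy, scipy, OpenCV 4.12 (cv2) and the standard library are available. Lean on these libraries where they do the work, as an engineer would, in place of code of your own. Each camera call takes 0.05 s, during which the arm holds its last target.

## Working session

There is one attempt and no reset: what is moved stays moved. The work goes in short steps, Python scripts to look and compute and a shell command to move; the robot and the scene stay as the last step left them, time stands still between calls to the robot, and variables do not carry over. Pictures are saved under pics/ and viewed, and the job is handed in when it is done.

```bash
mkdir -p pics
cat > h.py <<'E'
import numpy as np, cv2
from station import ctrl, eyes
def snap(name,fn):
    s=ctrl.sense(); c=eyes.camera(name); cv2.imwrite('pics/'+fn,c['frame'][:,:,::-1]); 
    np.savez('pics/'+fn[:-4]+'.npz',**c,tool_pos=s['tool_pos'],tcp_rot=s['tcp_rot']); return c,s
def KD(c): return np.array([[c['fx'],0,c['cx']],[0,c['fy'],c['cy']],[0,0,1.]]),np.array(c['distortion'],float)
def pose(c):
    if 'rvec' in c:
        R=cv2.Rodrigues(np.array(c['rvec'],float))[0]; t=np.array(c['tvec'],float).ravel()
        return R.T,-R.T@t
    H=np.array(c['hand_eye']);R=np.array(c['tcp_rot']);p=np.array(c['tool_pos'])
    return R@H[:3,:3],R@H[:3,3]+p
def ray(c,uv):
    K,D=KD(c); x=cv2.undistortPoints(np.array(uv,float).reshape(-1,1,2),K,D).reshape(-1,2)
    Rw,o=pose(c); return o,np.c_[x,np.ones(len(x))]@Rw.T
def onz(c,uv,z):
    o,d=ray(c,uv); return o+d*((z-o[2])/d[:,2:3])
def cloud(c):
    z=c['z_map']; v,u=np.mgrid[:z.shape[0],:z.shape[1]]
    o,d=ray(c,np.c_[u.ravel(),v.ravel()]); P=o+d*z.reshape(-1,1); P[z.ravel()==0]=np.nan
    return P.reshape(z.shape+(3,))
def load(fn): 
    d=np.load('pics/'+fn+'.npz'); return {k:d[k] for k in d.files}
E
python3 - <<'E'
from h import *
np.set_printoptions(precision=4,suppress=True)
s=ctrl.sense()
for k in s: print(k,np.array(s[k]))
for n in('scene','top','wrist'): 
    c,_=snap(n,n+'0.png')
    print(n,c['fx'],c['distortion'], c.get('tvec'),c.get('hand_eye'))
E
```

```text
t 0.0
qpos [-67.7914  39.5333 -11.1453  89.7472   9.0134  51.7104 -12.3263]
joint_vel [ 0.0575  0.1463 -0.0132 -0.1136  0.0777 -0.0351  0.0963]
joint_torque [ -0.     -53.9599  -1.2668 -15.8543   0.009    0.0093   0.    ]
tool_pos [0.2164 0.5856 0.2305]
tcp_rot [[-0.9381  0.3464 -0.0005]
 [ 0.3464  0.9381 -0.0018]
 [-0.0001 -0.0019 -1.    ]]
force [-0.2404  0.4422 -0.1289]
ft_torque [-0.0262  0.0045 -0.0036]
finger_gap 0.08544650308852063
scene 411.5595706936423 [0.0009 0.     0.     0.     0.    ] [-0.3906 -0.0394  1.4575] None
top 407.79077047191237 [0.0238 0.     0.     0.     0.    ] [-0.0706  0.5519  1.2639] None
wrist 311.6448067760863 [-0.0691  0.      0.      0.      0.    ] None [[ 0.0004 -0.953  -0.303   0.0776]
 [ 1.      0.0004  0.0001 -0.0004]
 [ 0.     -0.303   0.953  -0.1439]
 [ 0.      0.      0.      1.    ]]
```

View pics/scene0.png

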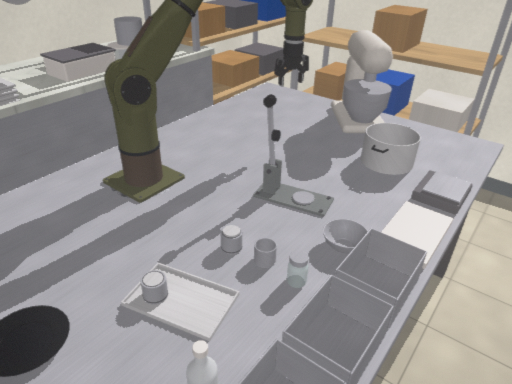

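View pics/top0.png

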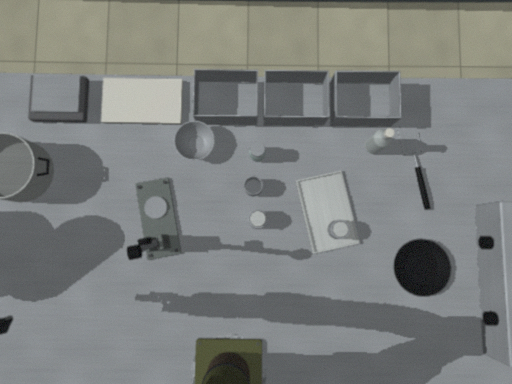

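View pics/wrist0.png

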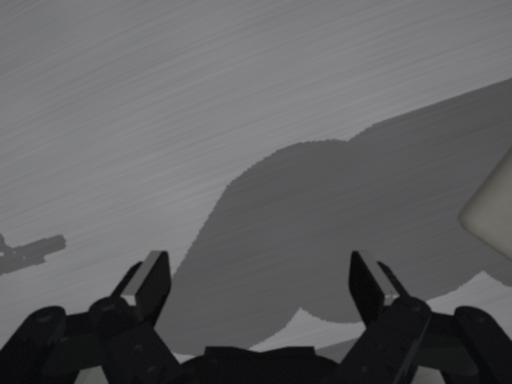

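Run:
```python
from h import *
a=cv2.imread('pics/top0.png')[110:280,110:380]; cv2.imwrite('pics/t0c.png',cv2.resize(a,None,fx=2.9,fy=2.9,interpolation=cv2.INTER_CUBIC))
a=cv2.imread('pics/scene0.png')[80:340,110:350]; cv2.imwrite('pics/s0c.png',cv2.resize(a,None,fx=2.3,fy=2.3,interpolation=cv2.INTER_CUBIC))
np.set_printoptions(precision=3,suppress=True)
c=load('top0');P=cloud(c)
for uv in [(258,219),(254,186),(257,152),(340,230),(156,208),(135,252),(150,243),(228,375),(325,200),(165,242)]:
    print(uv,P[uv[1],uv[0]])
c=load('scene0');P=cloud(c)
for uv in [(232,233),(265,247),(298,262),(154,282),(304,198),(270,101),(276,135),(272,165)]:
    print(uv,P[uv[1],uv[0]])
```

```text
(258, 219) [ 0.471 -0.084  0.061]
(254, 186) [ 0.581 -0.071  0.004]
(257, 152) [ 0.676 -0.079  0.085]
(340, 230) [ 0.44  -0.336  0.06 ]
(156, 208) [0.505 0.242 0.014]
(135, 252) [0.375 0.21  0.338]
(150, 243) [0.396 0.206 0.215]
(228, 375) [ 0.063 -0.009  0.222]
(325, 200) [ 0.538 -0.301  0.003]
(165, 242) [0.398 0.191 0.102]
(232, 233) [ 0.486 -0.097  0.065]
(265, 247) [ 0.564 -0.05   0.026]
(298, 262) [ 0.697 -0.101  0.085]
(154, 282) [ 0.455 -0.346  0.06 ]
(304, 198) [0.515 0.235 0.017]
(270, 101) [0.387 0.199 0.329]
(276, 135) [0.412 0.204 0.224]
(272, 165) [0.407 0.199 0.118]
```

View pics/t0c.png

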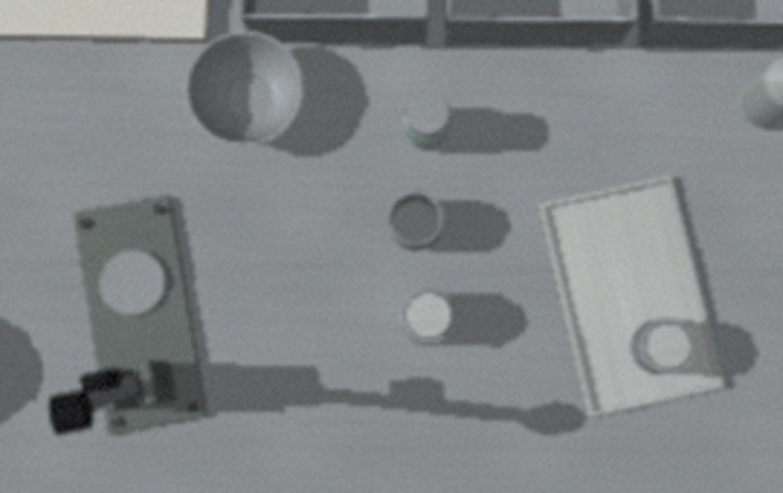

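View pics/s0c.png

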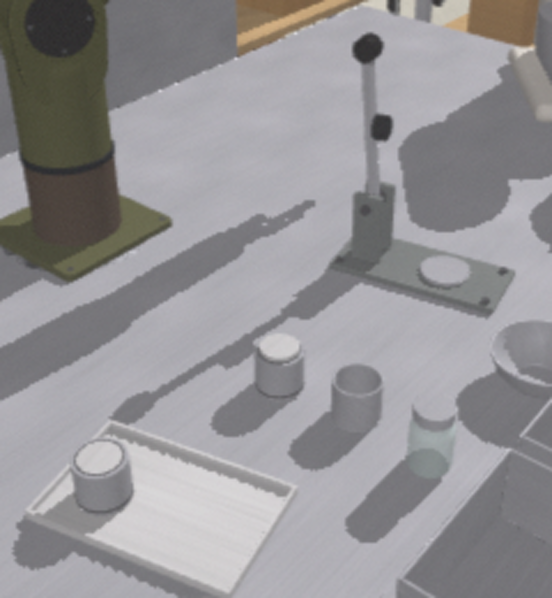

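Run:
```python
from h import *
np.set_printoptions(precision=4,suppress=True)
def blob(c,uv,z0,z1,r):
    P=cloud(c); p0=P[uv[1],uv[0]]
    m=(P[...,2]>z0)&(P[...,2]<z1)&(np.hypot(P[...,0]-p0[0],P[...,1]-p0[1])<r)
    n,l,st,ce=cv2.connectedComponentsWithStats(m.astype(np.uint8))
    k=l[uv[1],uv[0]]; mm=(l==k)
    cs,_=cv2.findContours(mm.astype(np.uint8),cv2.RETR_EXTERNAL,cv2.CHAIN_APPROX_NONE)
    return mm,cs[0].reshape(-1,2),P
for n,pts in (('top0',dict(tin=(258,219,.05,.08,.06),closed=(340,230,.05,.075,.06),plate=(156,208,.0125,.022,.06),jar=(257,152,.07,.1,.06))),('scene0',dict(tin=(232,233,.058,.08,.08),closed=(154,282,.0575,.08,.08),plate=(304,198,.0125,.023,.08),jar=(298,262,.078,.1,.08)))):
    c=load(n)
    for k,a in pts.items():
        mm,ct,P=blob(c,a[:2],*a[2:])
        zz=np.nanmedian(P[mm][:,2])
        zp=dict(tin=.0635,closed=.061,plate=.016,jar=.085)[k]
        w=onz(c,ct,zp); (x,y),r=cv2.minEnclosingCircle(w[:,:2].astype(np.float32)*1000)
        A=np.c_[2*w[:,:2],np.ones(len(w))]; q=np.linalg.lstsq(A,(w[:,:2]**2).sum(1),rcond=None)[0]
        print(n,k,mm.sum(),'z',zz,'minenc',x,y,r,'lsq',q[:2],np.sqrt(q[2]+q[:2]@q[:2]),'z range',np.nanmin(P[mm][:,2]),np.nanmax(P[mm][:,2]))
```

```text
top0 tin 288 z 0.0599964757142184 minenc 473.0389709472656 -81.77398681640625 29.534103393554688 lsq [ 0.4731 -0.0814] 0.028008802775070993 z range 0.05027080892327307 0.06842337492742745
top0 closed 297 z 0.05924748093650245 minenc 444.2979736328125 -334.0266418457031 29.929222106933594 lsq [ 0.4446 -0.334 ] 0.028561606882805617 z range 0.05171618942607781 0.06677848246832108
top0 plate 361 z 0.015805114637384543 minenc 505.1054992675781 244.60462951660156 42.10508346557617 lsq [0.5079 0.2448] 0.03525758889533293 z range 0.012520867951680614 0.021920571912148024
top0 jar 185 z 0.08419392256540603 minenc 686.3277587890625 -78.12483978271484 23.982765197753906 lsq [ 0.6861 -0.0779] 0.022450370315116645 z range 0.07287514951096963 0.09098698458335153
scene0 tin 170 z 0.06242223311893297 minenc 474.6254577636719 -91.50263977050781 27.985946655273438 lsq [ 0.4746 -0.0896] 0.024172345613234555 z range 0.05807403453241333 0.06584170424605595
scene0 closed 362 z 0.06033052683210449 minenc 446.44940185546875 -340.4144287109375 30.469934463500977 lsq [ 0.446  -0.3411] 0.02864169924994808 z range 0.057517550554375685 0.06402471561405987
scene0 plate 225 z 0.016028224860332285 minenc 502.6600341796875 242.05465698242188 43.20171356201172 lsq [0.5069 0.2393] 0.035788686800856305 z range 0.01260876151080148 0.01994674745406244
scene0 jar 214 z 0.08451101595035437 minenc 689.0390014648438 -85.83790588378906 25.904638290405273 lsq [ 0.6885 -0.0857] 0.02335746908981637 z range 0.07828739346398794 0.08838058977221785
```

```bash
cat >> h.py <<'E'
def rel(target,yaw_y,tilt=None):
    """shift cm and turn deg in tool axes from current pose to TCP target, tool down, y axis at yaw (deg)"""
    s=ctrl.sense(); R=np.array(s['tcp_rot']); p=np.array(s['tool_pos'])
    a=np.radians(yaw_y); y=np.array([np.cos(a),np.sin(a),0]); z=np.array([0,0,-1.]); Rt=np.c_[np.cross(y,z),y,z]
    if tilt is not None: Rt=Rt@cv2.Rodrigues(np.radians(np.array(tilt,float)))[0]
    return R.T@(np.array(target)-p)*100, np.degrees(cv2.Rodrigues(R.T@Rt)[0].ravel())
E
python3 - <<'E'
from h import *
np.set_printoptions(precision=4,suppress=True)
c=load('top0'); g=lambda l:[(110+x/2.9,110+y/2.9) for x,y in l]
b=onz(c,g([(78,213),(178,198),(208,410),(110,432)]),.01); print(b)
for i,j in((0,3),(1,2)): d=b[j]-b[i]; print(np.linalg.norm(d),np.degrees(np.arctan2(d[1],d[0])))
d=b[1]-b[0];print(np.linalg.norm(d),np.degrees(np.arctan2(d[1],d[0])))
b=onz(c,g([(543,206),(677,177),(731,386),(594,415)]),.012); print(b,b.mean(0))
for i,j in((3,0),(2,1),(0,1),(3,2)): d=b[j]-b[i]; print(np.linalg.norm(d),np.degrees(np.arctan2(d[1],d[0])))
print(rel([.54,.26,.32],-83))
E
```

```text
[[0.5839 0.3078 0.01  ]
 [0.6022 0.1971 0.01  ]
 [0.3681 0.1562 0.01  ]
 [0.3432 0.2622 0.01  ]]
0.244957938530054 -169.28653095562484
0.23757434450390416 -170.08719434916134
0.11216903466386433 -80.64521637158418
[[ 0.5976 -0.2103  0.012 ]
 [ 0.632  -0.3596  0.012 ]
 [ 0.4013 -0.4154  0.012 ]
 [ 0.3679 -0.2657  0.012 ]] [ 0.4997 -0.3128  0.012 ]
0.23634815193985256 13.565222410414467
0.2373853758409564 13.576290223303294
0.15325455218515827 -77.03471629689099
0.15331477073510152 -77.42214134807169
(array([-41.6434, -19.3687,  -8.9017]), array([ -0.0173,   0.1069, 152.7333]))
```

```bash
python3 -m jog '[8.5,-41.6,-19.4,-8.9,0,0,153, 8.5,-41.6,-19.4,-8.9,0,0,153, 8.5,-41.6,-19.4,-8.9,0,0,153, 8.5,-41.6,-19.4,-8.9,0,0,153, 8.5,-41.6,-19.4,-8.9,0,0,153, 8.5,-41.6,-19.4,-8.9,0,0,153, 8.5,-41.6,-19.4,-8.9,0,0,153, 8.5,-41.6,-19.4,-8.9,0,0,153, 8.5,-41.6,-19.4,-8.9,0,0,153, 8.5,-41.6,-19.4,-8.9,0,0,153, 8.5,-41.6,-19.4,-8.9,0,0,153, 8.5,-41.6,-19.4,-8.9,0,0,153]'
python3 -c "
from h import *
print(rel([.54,.26,.32],-80)); print(ctrl.sense()['qpos'])"
```

```text
t: 1.15
tool_pos: [0.5456, 0.252, 0.3219]
tcp_rot: [[0.295, 0.955, 0.006], [0.955, -0.295, -0.004], [-0.002, 0.007, -1.0]]
force: [0.2, -0.6, -0.6]
finger_gap: 0.0851
(array([ 0.60448603, -0.77034205,  0.18297328]), array([ 0.44472651, -0.12560509, 62.81299586]))
[-36.84007043  32.4585582   13.0350758   88.0294244   -7.5874446
  60.17310882 -39.21005005]
```

```bash
python3 -m jog '[8.5,0.6,-0.8,0.2,0,0,62.8, 8.5,0.6,-0.8,0.2,0,0,62.8, 8.5,0.6,-0.8,0.2,0,0,62.8, 8.5,0.6,-0.8,0.2,0,0,62.8, 8.5,0.6,-0.8,0.2,0,0,62.8, 8.5,0.6,-0.8,0.2,0,0,62.8, 8.5,0.6,-0.8,0.2,0,0,62.8, 8.5,0.6,-0.8,0.2,0,0,62.8, 8.5,0.6,-0.8,0.2,0,0,62.8, 8.5,0.6,-0.8,0.2,0,0,62.8]'
python3 -c "
from h import *
snap('wrist','w1.png')
print(rel([.54,.26,.32],-80)); print(ctrl.sense()['qpos'])"
```

```text
t: 1.98
tool_pos: [0.5331, 0.2684, 0.3178]
tcp_rot: [[0.982, 0.189, -0.001], [0.189, -0.982, -0.001], [-0.001, 0.001, -1.0]]
force: [-0.2, -0.2, -0.7]
finger_gap: 0.0852
(array([ 0.50668761,  0.94995633, -0.21215113]), array([0.03128814, 0.04418842, 1.11917636]))
[-48.18147727  34.82511738  30.74478809  89.3253682  -19.41797483
  61.28722696 -91.40979632]
```

View pics/w1.png

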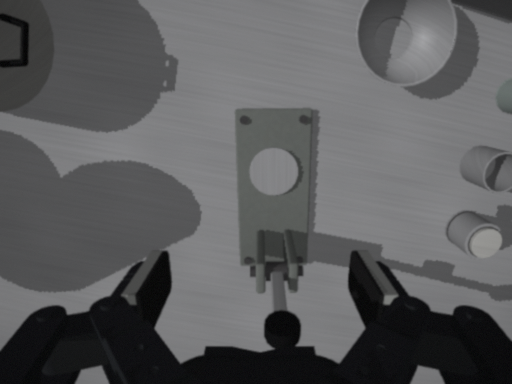

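Run:
```python
from h import *
np.set_printoptions(precision=4,suppress=True)
c=load('w1'); g=cv2.cvtColor(c['frame'],cv2.COLOR_RGB2GRAY)
print(g[170,273],g[200,255],g[130,220],g[241,486],g[228,466])
def fit(m,seed,z):
    n,l=cv2.connectedComponents(m.astype(np.uint8)); mm=(l==l[seed[1],seed[0]]).astype(np.uint8)
    cs,_=cv2.findContours(mm,cv2.RETR_EXTERNAL,cv2.CHAIN_APPROX_NONE); ct=max(cs,key=len).reshape(-1,2)
    w=onz(c,ct,z)[:,:2]; A=np.c_[2*w,np.ones(len(w))]; q=np.linalg.lstsq(A,(w**2).sum(1),rcond=None)[0]
    r=np.sqrt(q[2]+q[:2]@q[:2]); print(mm.sum(),q[:2],r,np.std(np.hypot(*(w-q[:2]).T)-r)); return q[:2]
t=(int(g[170,273])+int(g[200,255]))//2
pl=fit(g>t,(273,170),.016)
fit(g>(int(g[241,486])+int(g[228,466]))//2,(486,241),.0635)
# base corners
b=onz(c,[(236.5,109),(312,108.5),(309,265),(240,265)],.01); print(b)
for i,j in((0,3),(1,2)): d=b[j]-b[i]; print(np.linalg.norm(d),np.degrees(np.arctan2(d[1],d[0])))
d=b[1]-b[0]; print(np.linalg.norm(d),np.degrees(np.arctan2(d[1],d[0])))
print('knob',onz(c,[(282,330)],.3226), 'bar',onz(c,[(278,275)],.15))
P=cloud(c); print(P[330,282],P[300,281],P[270,277])
cv2.imwrite('pics/w1c.png',cv2.resize(c['frame'][90:384,200:360,::-1],None,fx=2,fy=2))
```

```text
130 95 128 146 111
1796 [0.5078 0.2427] 0.03489256783023011 0.0004208471983562299
684 [ 0.4729 -0.0842] 0.02337796324905128 0.0009634555859173218
[[0.5853 0.3107 0.01  ]
 [0.6063 0.2065 0.01  ]
 [0.363  0.1518 0.01  ]
 [0.3418 0.2635 0.01  ]]
0.24809934195756445 -169.03800548758582
0.24933513537203386 -167.31459660994875
0.10626606431520658 -78.62782054923636
knob [[0.4907 0.2472 0.3226]] bar [[0.42   0.2244 0.15  ]]
[0.4079 0.2223 0.2255] [0.3975 0.2169 0.1648] [0.4034 0.2199 0.1112]
```

View pics/w1c.png

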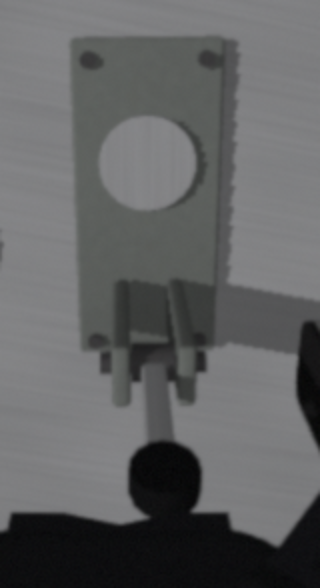

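```bash
python3 -c "
from h import *
np.set_printoptions(precision=2,suppress=True)
print(rel([.473,-.084,.17],-78.5))"
```

```text
(array([-12.69,  33.4 ,  14.82]), array([ 0.03,  0.04, -0.38]))
```

```bash
python3 -m jog '[8.5,-12.7,33.4,14.8,0,0,0, 8.5,-12.7,33.4,14.8,0,0,0, 8.5,-12.7,33.4,14.8,0,0,0, 8.5,-12.7,33.4,14.8,0,0,0, 8.5,-12.7,33.4,14.8,0,0,0, 8.5,-12.7,33.4,14.8,0,0,0, 8.5,-12.7,33.4,14.8,0,0,0, 8.5,-12.7,33.4,14.8,0,0,0, 8.5,-12.7,33.4,14.8,0,0,0, 8.5,-12.7,33.4,14.8,0,0,0, 8.5,-12.7,33.4,14.8,0,0,0, 8.5,-12.7,33.4,14.8,0,0,0]'
python3 -c "
from h import *
np.set_printoptions(precision=2,suppress=True)
snap('wrist','w2.png')
print(rel([.473,-.084,.01],-78.5)); print(ctrl.sense()['joint_vel'])"
```

```text
t: 3.03
tool_pos: [0.4725, -0.0841, 0.1702]
tcp_rot: [[0.982, 0.191, -0.0], [0.191, -0.982, 0.001], [-0.0, -0.001, -1.0]]
force: [0.1, -0.5, -0.4]
finger_gap: 0.0851
(array([-0.04,  0.13, 16.04]), array([-0.07, -0.04, -0.37]))
[-1.86 -0.4  -0.21 -0.3  -0.16 -0.07 -0.32]
```

View pics/w2.png

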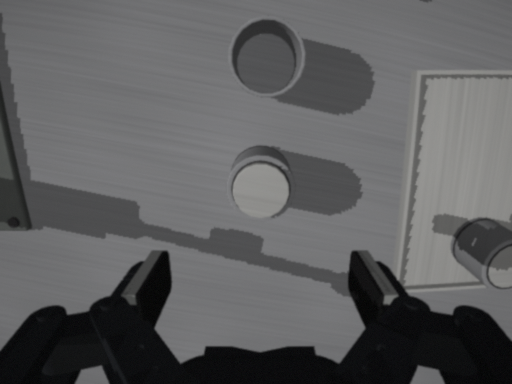

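Run:
```python
from h import *
np.set_printoptions(precision=4,suppress=True)
c=load('w2'); g=cv2.cvtColor(c['frame'],cv2.COLOR_RGB2GRAY)
m=(g>(int(g[195,260])+int(g[160,262]))//2).astype(np.uint8)
print(g[195,260],g[160,262],g[205,236],g[150,200])
n,l=cv2.connectedComponents(m); mm=(l==l[195,260]).astype(np.uint8)
cs,_=cv2.findContours(mm,cv2.RETR_EXTERNAL,cv2.CHAIN_APPROX_NONE); ct=max(cs,key=len).reshape(-1,2)
for z in (.0635,.0675): 
    w=onz(c,ct,z)[:,:2]; A=np.c_[2*w,np.ones(len(w))]; q=np.linalg.lstsq(A,(w**2).sum(1),rcond=None)[0]
    print(mm.sum(),q[:2],np.sqrt(q[2]+q[:2]@q[:2]))
P=cloud(c); print(np.nanmedian(P[185:205,250:270,2]))
print(onz(c,[(420,72),(402,289)],.012), onz(c,[(267,43)],.056))
```

```text
144 94 109 122
8380 [ 0.4787 -0.0321] 0.04367592639860121
8380 [ 0.4798 -0.0327] 0.04297876455858203
0.06443731119830831
[[ 0.5997 -0.2116  0.012 ]
 [ 0.3731 -0.2713  0.012 ]] [[ 0.588  -0.0678  0.056 ]]
```

Run:
```python
from h import *
np.set_printoptions(precision=4,suppress=True)
c=load('w2'); g=cv2.cvtColor(c['frame'],cv2.COLOR_RGB2GRAY)
for t in(128,132,135):
    m=(cv2.GaussianBlur(g,(3,3),0)>t).astype(np.uint8)
    n,l=cv2.connectedComponents(m,connectivity=4); mm=(l==l[195,260]).astype(np.uint8)
    cs,_=cv2.findContours(mm,cv2.RETR_EXTERNAL,cv2.CHAIN_APPROX_NONE); ct=max(cs,key=len).reshape(-1,2)
    w=onz(c,ct,.0635)[:,:2]; A=np.c_[2*w,np.ones(len(w))]; q=np.linalg.lstsq(A,(w**2).sum(1),rcond=None)[0]
    print(mm.sum(),q[:2],np.sqrt(q[2]+q[:2]@q[:2]))
print(onz(c,[(261,190.5)],.0635))
```

```text
2274 [ 0.4727 -0.0847] 0.022766724481441156
2219 [ 0.4729 -0.0846] 0.022482482616693146
2185 [ 0.473  -0.0846] 0.022294931074899986
[[ 0.4737 -0.0855  0.0635]]
```

```bash
python3 -m jog '[8.5,0,0.1,4,0,0,0, 8.5,0,0.1,8,0,0,0, 8.5,0,0.1,11,0,0,0, 8.5,0,0.1,13.5,0,0,0, 8.5,0,0.1,15.3,0,0,0, 8.5,0,0.1,16,0,0,0, 8.5,0,0.1,16,0,0,0, 7,0,0.1,16,0,0,0, 6.4,0,0.1,16,0,0,0, 5.5,0,0.1,16,0,0,0, 5.5,0,0.1,16,0,0,0, 5.5,0,0.1,16,0,0,0]' 40; python3 -m jog '[5.5,0,0,0,0,0,0, 5.5,0,0,0,0,0,0, 5.5,0,0,0,0,0,0]'
```

```text
t: 4.08
tool_pos: [0.4739, -0.0846, 0.0118]
tcp_rot: [[0.981, 0.192, 0.003], [0.192, -0.981, -0.0], [0.003, 0.001, -1.0]]
force: [-1.1, -0.4, 7.3]
finger_gap: 0.0594
t: 4.33
tool_pos: [0.4739, -0.0845, 0.0118]
tcp_rot: [[0.981, 0.191, 0.003], [0.191, -0.981, 0.0], [0.003, 0.0, -1.0]]
force: [-0.8, 0.9, 7.2]
finger_gap: 0.0594
```

```bash
python3 -m jog '[5.5,0,0,-2,0,0,0, 5.5,0,0,-6,0,0,0, 5.5,0,0,-10,0,0,0, 5.5,0,0,-11,0,0,0, 5.5,0,0,-11,0,0,0]'; python3 -c "
from h import *
np.set_printoptions(precision=2,suppress=True)
print(rel([.5078,.2427,.12],-78.5)); snap('wrist','w3.png')"
```

```text
t: 4.75
tool_pos: [0.4747, -0.0851, 0.1236]
tcp_rot: [[0.982, 0.191, 0.007], [0.191, -0.982, -0.001], [0.007, 0.002, -1.0]]
force: [0.2, -0.7, -1.7]
finger_gap: 0.0594
(array([  9.5 , -31.55,   0.35]), array([ 0.14, -0.37, -0.49]))
```

View pics/w3.png

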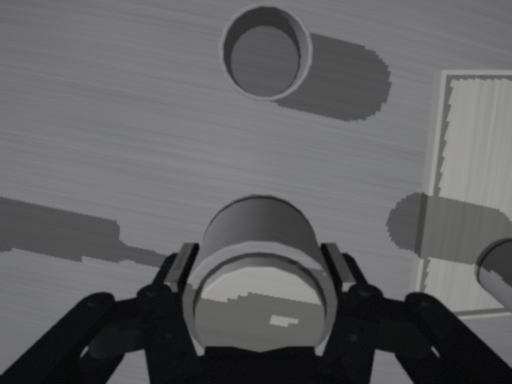

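```bash
python3 -m jog '[5.5,1.2,-4,0,0,0,0, 5.5,2.4,-8,0,0,0,0, 5.5,3.6,-12,0,0,0,0, 5.5,4.8,-16,0,0,0,0, 5.5,6,-20,0,0,0,0, 5.5,7.2,-24,0,0,0,0, 5.5,8.4,-28,0,0,0,0, 5.5,9.5,-31.5,0.3,0,0,-0.5, 5.5,9.5,-31.5,0.3,0,0,-0.5, 5.5,9.5,-31.5,0.3,0,0,-0.5, 5.5,9.5,-31.5,0.3,0,0,-0.5]'; python3 -c "
from h import *
np.set_printoptions(precision=2,suppress=True)
snap('wrist','w4.png');print(rel([.5083,.2428,.031],-78.5)); "
```

```text
t: 5.72
tool_pos: [0.5047, 0.2415, 0.1157]
tcp_rot: [[0.98, 0.199, -0.003], [0.199, -0.98, -0.002], [-0.003, 0.002, -1.0]]
force: [-0.3, -0.9, -1.6]
finger_gap: 0.0593
(array([ 0.38, -0.18,  8.52]), array([ 0.1 ,  0.15, -0.12]))
```

View pics/w4.png

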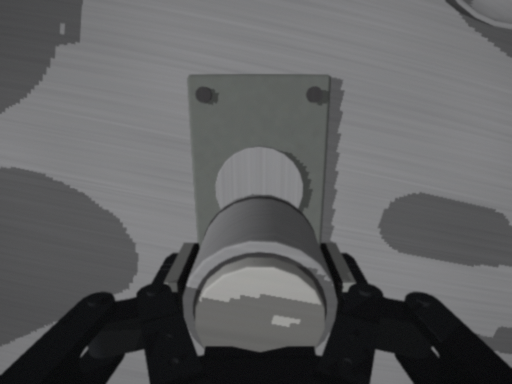

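Run:
```python
from h import *
np.set_printoptions(precision=4,suppress=True)
c=load('w4'); g=cv2.cvtColor(c['frame'],cv2.COLOR_RGB2GRAY)
print(g[165,260],g[120,260])
m=(cv2.GaussianBlur(g,(3,3),0)>(int(g[165,260])+int(g[120,260]))//2).astype(np.uint8)
n,l=cv2.connectedComponents(m,connectivity=4); mm=(l==l[165,260]).astype(np.uint8)
cs,_=cv2.findContours(mm,cv2.RETR_EXTERNAL,cv2.CHAIN_APPROX_NONE); ct=max(cs,key=len).reshape(-1,2)
ct=ct[(ct[:,1]<195)&(ct[:,1]<205)]; print(mm.sum(),ct.min(0),ct.max(0))
w=onz(c,ct,.016)[:,:2]; A=np.c_[2*w,np.ones(len(w))]; q=np.linalg.lstsq(A,(w**2).sum(1),rcond=None)[0]
print(q[:2],np.sqrt(q[2]+q[:2]@q[:2]))
from scipy.optimize import least_squares
print(least_squares(lambda p:np.hypot(*(w-p).T)-.0355,q[:2],loss='soft_l1',f_scale=.001).x)
b=onz(c,[(189,75.5),(329,75.5)],.01);d=b[1]-b[0];print(b,np.linalg.norm(d),np.degrees(np.arctan2(d[1],d[0])))
```

```text
131 95
3735 [215 147] [301 194]
[0.517  0.2447] 0.028490813109879956
[0.5076 0.2427]
[[0.5845 0.3117 0.01  ]
 [0.6057 0.2077 0.01  ]] 0.1061555993217567 -78.47970135848031
```

```bash
python3 -m jog '[5.5,0.36,-0.18,2,0,0,0, 5.5,0.36,-0.18,4.5,0,0,0, 5.5,0.36,-0.18,6.5,0,0,0, 5.5,0.36,-0.18,7.6,0,0,0, 5.5,0.36,-0.18,8.3,0,0,0, 5.5,0.36,-0.18,8.6,0,0,0, 5.5,0.36,-0.18,8.6,0,0,0]'; python3 -c "
from h import *
np.set_printoptions(precision=2,suppress=True)
print(rel([.508,.2428,.028],-78.5)); "
```

```text
t: 6.35
tool_pos: [0.5093, 0.2441, 0.0312]
tcp_rot: [[0.98, 0.198, -0.0], [0.198, -0.98, -0.0], [-0.0, 0.0, -1.0]]
force: [-0.6, -0.3, -2.4]
finger_gap: 0.0592
(array([-0.16,  0.11,  0.32]), array([ 0.02,  0.01, -0.09]))
```

```bash
python3 -m jog '[5.5,-0.15,0.1,0.15,0,0,0, 5.5,-0.15,0.1,0.3,0,0,0, 5.5,-0.15,0.1,0.35,0,0,0,5.5,-0.15,0.1,0.35,0,0,0]'
```

```text
t: 6.68
tool_pos: [0.508, 0.2439, 0.0282]
tcp_rot: [[0.98, 0.199, 0.001], [0.199, -0.98, 0.0], [0.001, -0.0, -1.0]]
force: [-0.1, -0.1, -2.1]
finger_gap: 0.0591
```

```bash
python3 -m jog '[5.5,0,0.1,0.15,0,0,0, 5.5,0,0.1,0.25,0,0,0, 5.5,0,0.1,0.25,0,0,0]'
```

```text
t: 6.93
tool_pos: [0.5081, 0.2439, 0.0278]
tcp_rot: [[0.98, 0.2, 0.001], [0.2, -0.98, 0.003], [0.001, -0.003, -1.0]]
force: [-3.9, 1.1, 19.5]
finger_gap: 0.0592
```

```bash
python3 -m jog '[5.5,0,0,-0.15,0,0,0, 5.5,0,0,-0.15,0,0,0, 6.2,0,0,-0.15,0,0,0, 7,0,0,-0.15,0,0,0, 8.3,0,0,-0.15,0,0,0, 8.3,0,0,-0.15,0,0,0, 8.3,0,0,-4,0,0,0, 8.3,0,0,-8,0,0,0, 8.3,0,0,-12,0,0,0, 8.3,0,0,-16,0,0,0, 8.3,0,0,-16,0,0,0]'; python3 -c "
from h import *
np.set_printoptions(precision=2,suppress=True)
snap('wrist','w5.png');snap('scene','s5.png')
a=cv2.imread('pics/s5.png')[60:260,200:380]; cv2.imwrite('pics/s5c.png',cv2.resize(a,None,fx=3,fy=3,interpolation=cv2.INTER_CUBIC))
"
```

```text
t: 7.85
tool_pos: [0.5127, 0.2433, 0.1922]
tcp_rot: [[0.98, 0.198, 0.012], [0.198, -0.98, 0.005], [0.013, -0.002, -1.0]]
force: [0.7, -0.2, 0.4]
finger_gap: 0.0831
```

View pics/w5.png

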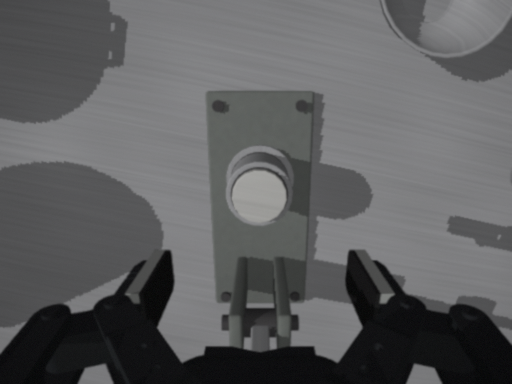

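View pics/s5c.png

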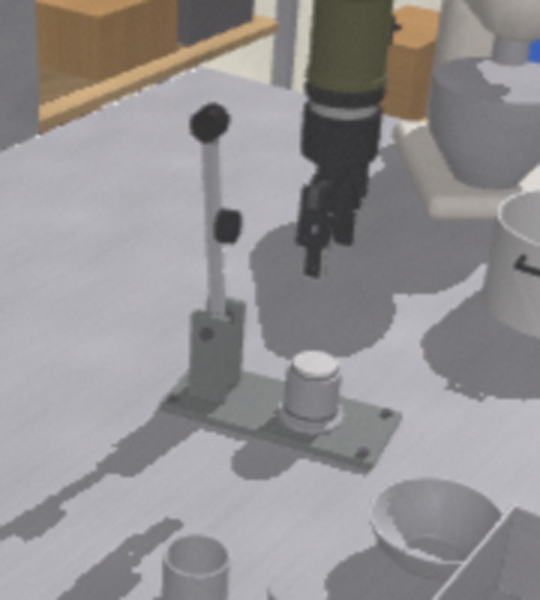

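Run:
```python
from h import *
np.set_printoptions(precision=4,suppress=True)
c=load('w5'); g=cv2.cvtColor(c['frame'],cv2.COLOR_RGB2GRAY)
t=(int(g[195,258])+int(g[160,262]))//2; print(g[195,258],g[160,262])
for t in (t,125,130):
    m=(cv2.GaussianBlur(g,(3,3),0)>t).astype(np.uint8)
    n,l=cv2.connectedComponents(m,connectivity=4); mm=(l==l[195,258]).astype(np.uint8)
    cs,_=cv2.findContours(mm,cv2.RETR_EXTERNAL,cv2.CHAIN_APPROX_NONE); ct=max(cs,key=len).reshape(-1,2)
    w=onz(c,ct,.0795)[:,:2]; A=np.c_[2*w,np.ones(len(w))]; q=np.linalg.lstsq(A,(w**2).sum(1),rcond=None)[0]
    print(mm.sum(),q[:2],np.sqrt(q[2]+q[:2]@q[:2]))
k=load('scene5') if 0 else load('s5'); P=cloud(k)
print('knob',P[101,269]); 
gg=cv2.cvtColor(k['frame'],cv2.COLOR_RGB2GRAY)
m=(gg<40).astype(np.uint8); n,l,st,ce=cv2.connectedComponentsWithStats(m); print(st[l[101,269]],ce[l[101,269]])
# ray from scene intersect press vertical plane
o,d=ray(k,[ce[l[101,269]]]); p=np.array([.5077,.2428]); a=np.radians(-168.5); nrm=np.array([-np.sin(a),np.cos(a),0]); 
tt=-(o-np.r_[p,0])@nrm/(d[0]@nrm); print('knob on plane',o+tt*d[0])
print(np.r_[p,0]+.1346*np.array([np.cos(a),np.sin(a),0]))
t0=load('top0'); gg=cv2.cvtColor(t0['frame'],cv2.COLOR_RGB2GRAY)
print('top knob',onz(t0,[(110+70/2.9,110+412/2.9)],.327))
```

```text
159 73
3134 [0.5153 0.2455] 0.02730891353186142
2864 [0.5155 0.2454] 0.027049679535392925
2451 [0.5093 0.2461] 0.024933653317859614
knob [0.3833 0.2001 0.3274]
[     0      0    512    384 195134] [257.2605 190.262 ]
knob on plane [ 0.3432  0.2093 -0.0107]
[0.3758 0.216  0.    ]
top knob [[0.3749 0.2157 0.327 ]]
```

```bash
python3 -m jog '[6,0,0,-4,0,0,0, 6,0,0,-8,0,0,0, 6,0,0,-12,0,0,0, 6,0,0,-16,0,0,0, 6,0,0,-18.5,0,0,0, 6,0,0,-18.5,0,0,0, 6,0,0,-18.5,0,0,0]'; python3 -c "
from h import *
np.set_printoptions(precision=2,suppress=True)
snap('wrist','w6.png');print(rel([.3759,.2159,.38],-78.5));print(rel([.3759,.2159,.302],-78.5)); print(ctrl.sense()['qpos'])"
```

```text
t: 8.53
tool_pos: [0.508, 0.2429, 0.3698]
tcp_rot: [[0.98, 0.2, -0.0], [0.2, -0.98, 0.0], [-0.0, -0.0, -1.0]]
force: [-0.6, -0.5, -0.7]
finger_gap: 0.0595
(array([-13.4 ,   0.02,  -1.11]), array([0.01, 0.18, 0.01]))
(array([-13.37,   0.02,   6.69]), array([0.01, 0.18, 0.01]))
[-52.59  30.54  38.77  90.42 -20.32  66.45 -87.93]
```

View pics/w6.png

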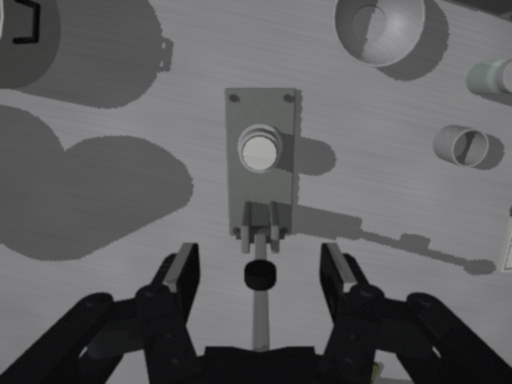

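```bash
python3 -m jog '[6,-3.5,0,-1,0,0,0, 6,-7,0,-1,0,0,0, 6,-10.5,0,-1,0,0,0, 6,-13.4,0,-1,0,0,0, 6,-13.4,0,-1,0,0,0, 6,-13.4,0,-1,0,0,0, 6,-13.4,0,-1,0,0,0]'; python3 -c "
from h import *
np.set_printoptions(precision=2,suppress=True)
snap('wrist','w7.png');snap('scene','s7.png');print(rel([.3759,.2159,.302],-78.5)); print(ctrl.sense()['qpos'])
a=cv2.imread('pics/s7.png')[20:220,200:380]; cv2.imwrite('pics/s7c.png',cv2.resize(a,None,fx=3,fy=3,interpolation=cv2.INTER_CUBIC))"
```

```text
t: 9.17
tool_pos: [0.3765, 0.2163, 0.3792]
tcp_rot: [[0.98, 0.2, -0.001], [0.2, -0.98, -0.001], [-0.001, 0.001, -1.0]]
force: [1.0, 0.4, 0.5]
finger_gap: 0.0601
(array([-0.15, -0.01,  7.76]), array([ 0.08,  0.02, -0.03]))
[-66.67  17.56  42.74 108.44 -13.7   59.25 -96.71]
```

View pics/w7.png

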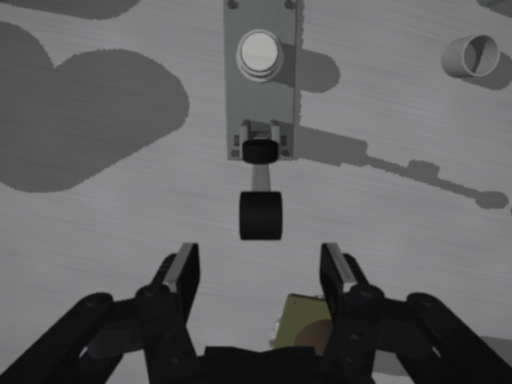

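View pics/s7c.png

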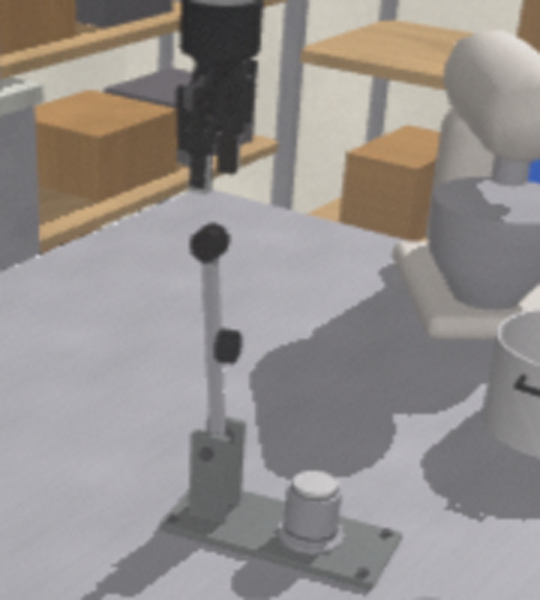

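Run:
```python
from h import *
np.set_printoptions(precision=4,suppress=True)
c=load('w7'); g=cv2.cvtColor(c['frame'],cv2.COLOR_RGB2GRAY)
m=(g[170:250,225:300]<45).astype(np.uint8);n,l,st,ce=cv2.connectedComponentsWithStats(m);k=l[46,36];print(st[k],ce[k]+[225,170])
print(onz(c,[ce[k]+[225,170]],.3226), onz(c,[ce[k]+[225,170]],.33)); P=cloud(c); print(P[200:235:5,261])
```

```text
[  15   22   42   48 1960] [260.399  215.3638]
[[0.3749 0.2149 0.3226]] [[0.3778 0.2155 0.33  ]]
[[0.3893 0.2175 0.3325]
 [0.3868 0.217  0.3351]
 [0.3844 0.2165 0.3376]
 [0.3819 0.216  0.3398]
 [0.3787 0.2153 0.3401]
 [0.3757 0.2147 0.341 ]
 [0.3717 0.2139 0.3397]]
```

```bash
python3 -m jog '[6,-0.1,0,2.5,0,0,0, 6,-0.1,0,5,0,0,0, 6,-0.1,0,6.8,0,0,0, 6,-0.1,0,7.6,0,0,0, 6,-0.1,0,7.6,0,0,0, 4,-0.1,0,7.6,0,0,0, 3,-0.1,0,7.6,0,0,0, 2.2,-0.1,0,7.6,0,0,0, 2.2,-0.1,0,7.6,0,0,0,2.2,-0.1,0,7.6,0,0,0,2.2,-0.1,0,7.6,0,0,0]' 60;python3 -c "
from h import *
snap('wrist','w8.png')"
```

```text
t: 10.18
tool_pos: [0.3768, 0.2157, 0.3054]
tcp_rot: [[0.98, 0.199, 0.002], [0.199, -0.98, 0.001], [0.003, -0.001, -1.0]]
force: [-0.2, -2.0, 7.2]
finger_gap: 0.0271
```

View pics/w8.png

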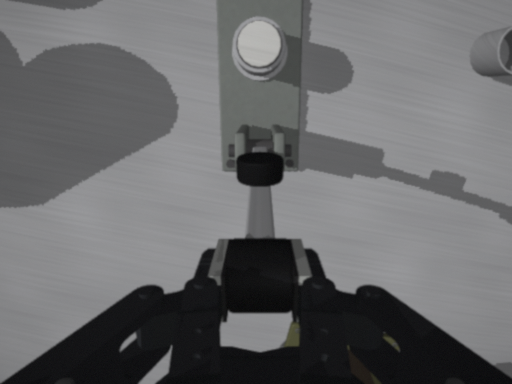

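```bash
cat >> h.py <<'E'
def arc(p0,ps):
    f=np.radians
    for p in ps: print(p,round(22.5*(np.cos(f(p))-np.cos(f(p0))),2),round(22.5*(np.sin(f(p0))-np.sin(f(p))),2))
E
python3 -c "
from h import *
arc(95,[93,90,87,84,81,78,75,72,69,66,63,60])
arc(60,[57,54,51,48,45,42,39,36,33,30,27,25])"
```

```text
93 0.78 -0.05
90 1.96 -0.09
87 3.14 -0.05
84 4.31 0.04
81 5.48 0.19
78 6.64 0.41
75 7.78 0.68
72 8.91 1.02
69 10.02 1.41
66 11.11 1.86
63 12.18 2.37
60 13.21 2.93
57 1.0 0.62
54 1.98 1.28
51 2.91 2.0
48 3.81 2.76
45 4.66 3.58
42 5.47 4.43
39 6.24 5.33
36 6.95 6.26
33 7.62 7.23
30 8.24 8.24
27 8.8 9.27
25 9.14 9.98
```

```bash
python3 -m jog '[2.2,0.8,0,-0.05,0,0,0, 2.2,1.96,0,-0.1,0,0,0, 2.2,3.14,0,-0.05,0,0,0, 2.2,4.3,0,0.05,0,0,0, 2.2,5.5,0,0.2,0,0,0, 2.2,6.64,0,0.4,0,0,0, 2.2,7.78,0,0.7,0,0,0, 2.2,8.9,0,1.0,0,0,0, 2.2,10,0,1.4,0,0,0, 2.2,11.1,0,1.86,0,0,0, 2.2,12.2,0,2.4,0,0,0, 2.2,13.2,0,2.93,0,0,0]';python3 -c "
from h import *
snap('wrist','w9.png')"
```

```text
t: 11.23
tool_pos: [0.5051, 0.2419, 0.2758]
tcp_rot: [[0.98, 0.199, -0.001], [0.199, -0.98, 0.0], [-0.001, -0.001, -1.0]]
force: [-2.3, -1.4, 8.0]
finger_gap: 0.0277
```

View pics/w9.png

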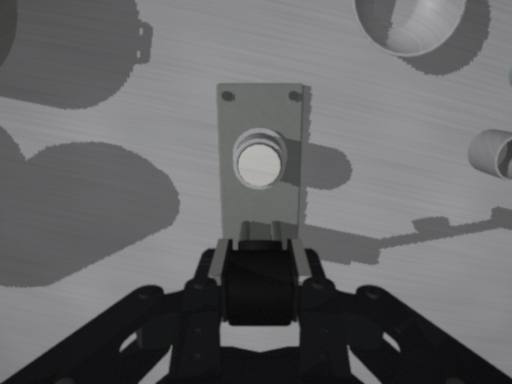

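```bash
python3 -m jog '[2.2,1.0,0,0.62,0,0,0, 2.2,1.98,0,1.28,0,0,0, 2.2,2.9,0,2,0,0,0, 2.2,3.8,0,2.76,0,0,0, 2.2,4.66,0,3.58,0,0,0, 2.2,5.47,0,4.43,0,0,0, 2.2,6.24,0,5.33,0,0,0, 2.2,6.95,0,6.26,0,0,0, 2.2,7.62,0,7.23,0,0,0, 2.2,8.24,0,8.24,0,0,0, 2.2,8.8,0,9.27,0,0,0, 2.2,9.14,0,9.98,0,0,0]';python3 -c "
from h import *
s=ctrl.sense(); p=np.array([.5077,.2428]);a=np.radians(-168.5);h=p+.115*np.array([np.cos(a),np.sin(a)])
d=np.array(s['tool_pos']); X=(d[:2]-h)@[-np.cos(a),-np.sin(a)]; Z=d[2]+.019-.0985; print(X,Z,np.hypot(X,Z),np.degrees(np.arctan2(Z,X)))
arc(25,[22.5,20,17.5,15,12.5,10,8,6.5,5])"
```

```text
t: 12.28
tool_pos: [0.5966, 0.2606, 0.1762]
tcp_rot: [[0.98, 0.199, 0.003], [0.199, -0.98, 0.001], [0.004, -0.0, -1.0]]
force: [1.2, 0.2, 7.6]
finger_gap: 0.0272
0.20563465650849944 0.09669478767916426 0.22723444704024784 25.184135447351334
22.5 0.4 0.9
20 0.75 1.81
17.5 1.07 2.74
15 1.34 3.69
12.5 1.57 4.64
10 1.77 5.6
8 1.89 6.38
6.5 1.96 6.96
5 2.02 7.55
```

```bash
python3 -m jog '[2.2,0.4,0,0.9,0,0,0, 2.2,0.75,0,1.8,0,0,0, 2.2,1.07,0,2.74,0,0,0, 2.2,1.34,0,3.7,0,0,0, 2.2,1.57,0,4.64,0,0,0, 2.2,1.77,0,5.6,0,0,0, 2.2,1.89,0,6.4,0,0,0, 2.2,1.96,0,7,0,0,0, 2.2,2.02,0,7.55,0,0,0, 2.2,2.02,0,7.55,0,0,0]';python3 -c "
from h import *
arc(5,[4,3,2,1,0,-.5,-1])"
```

```text
t: 13.12
tool_pos: [0.6173, 0.2649, 0.1008]
tcp_rot: [[0.98, 0.199, 0.006], [0.199, -0.98, 0.001], [0.006, -0.0, -1.0]]
force: [3.2, -0.3, 5.6]
finger_gap: 0.0272
4 0.03 0.39
3 0.05 0.78
2 0.07 1.18
1 0.08 1.57
0 0.09 1.96
-0.5 0.08 2.16
-1 0.08 2.35
```

```bash
python3 -m jog '[2.2,0.03,0,0.4,0,0,0, 2.2,0.05,0,0.8,0,0,0, 2.2,0.07,0,1.2,0,0,0, 2.2,0.08,0,1.6,0,0,0, 2.2,0.09,0,1.8,0,0,0, 2.2,0.09,0,1.8,0,0,0]'; python3 -m jog '[2.2,0,0,0.1,0,0,0, 2.2,0,0,0.2,0,0,0,2.2,0,0,0.2,0,0,0]'
```

```text
t: 13.62
tool_pos: [0.6183, 0.2651, 0.0836]
tcp_rot: [[0.98, 0.2, 0.006], [0.2, -0.98, 0.001], [0.006, -0.0, -1.0]]
force: [3.4, 0.4, 6.9]
finger_gap: 0.0272
t: 13.87
tool_pos: [0.6184, 0.2651, 0.0823]
tcp_rot: [[0.98, 0.2, 0.006], [0.2, -0.98, 0.002], [0.007, -0.0, -1.0]]
force: [2.0, -0.6, 8.7]
finger_gap: 0.0275
```

```bash
python3 -m jog '[2.2,0,0,0.2,0,0,0, 2.2,0,0,0.2,0,0,0,2.2,0,0,0.2,0,0,0]';  python3 -m jog '[2.2,0,0,0.15,0,0,0, 2.2,0,0,0.15,0,0,0]'
```

```text
t: 14.12
tool_pos: [0.6184, 0.2651, 0.0804]
tcp_rot: [[0.98, 0.2, 0.006], [0.2, -0.98, 0.002], [0.007, -0.0, -1.0]]
force: [2.1, 0.7, 8.7]
finger_gap: 0.0269
t: 14.28
tool_pos: [0.6184, 0.2651, 0.0791]
tcp_rot: [[0.98, 0.2, 0.006], [0.2, -0.98, 0.002], [0.007, -0.0, -1.0]]
force: [3.0, -0.3, 11.7]
finger_gap: 0.0273
```

```bash
python3 -m jog '[2.2,0,0,0.15,0,0,0, 2.2,0,0,0.15,0,0,0]';  python3 -m jog '[2.2,0,0,0.15,0,0,0, 2.2,0,0,0.15,0,0,0]'
```

```text
t: 14.45
tool_pos: [0.6184, 0.2651, 0.0775]
tcp_rot: [[0.98, 0.2, 0.006], [0.2, -0.98, 0.002], [0.007, -0.0, -1.0]]
force: [2.4, -0.3, 10.0]
finger_gap: 0.0272
t: 14.62
tool_pos: [0.6184, 0.2651, 0.076]
tcp_rot: [[0.98, 0.2, 0.007], [0.2, -0.98, 0.002], [0.007, -0.0, -1.0]]
force: [1.2, -0.9, 9.1]
finger_gap: 0.0271
```

```bash
python3 -m jog '[2.2,0,0,0.15,0,0,0, 2.2,0,0,0.15,0,0,0]';  python3 -m jog '[2.2,0,0,0.15,0,0,0, 2.2,0,0,0.15,0,0,0]'; python3 -c "
from h import *
snap('wrist','w10.png');snap('scene','s10.png')
a=cv2.imread('pics/s10.png')[60:260,200:380]; cv2.imwrite('pics/s10c.png',cv2.resize(a,None,fx=3,fy=3,interpolation=cv2.INTER_CUBIC))"
```

```text
t: 14.78
tool_pos: [0.6184, 0.2651, 0.0746]
tcp_rot: [[0.98, 0.2, 0.006], [0.2, -0.98, 0.002], [0.007, -0.0, -1.0]]
force: [2.7, 0.1, 10.1]
finger_gap: 0.0272
t: 14.95
tool_pos: [0.6184, 0.2651, 0.0728]
tcp_rot: [[0.98, 0.2, 0.006], [0.2, -0.98, 0.002], [0.007, -0.0, -1.0]]
force: [3.8, -0.2, 7.2]
finger_gap: 0.0271
```

View pics/w10.png

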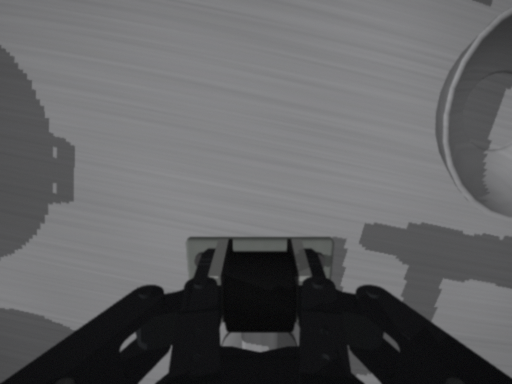

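View pics/s10c.png

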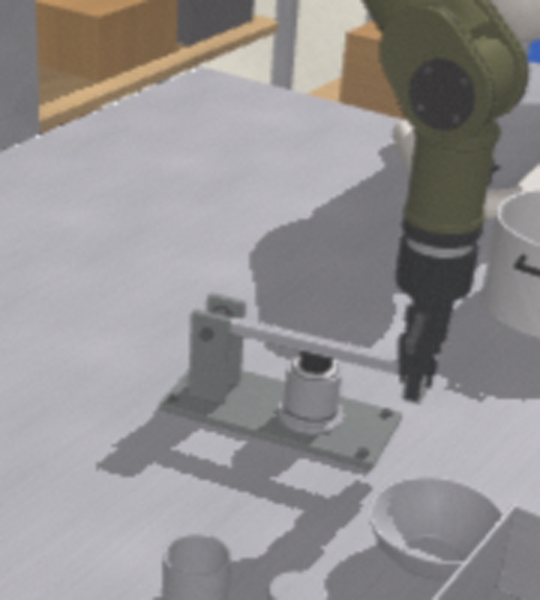

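Run:
```python
from h import *
np.set_printoptions(precision=4,suppress=True)
for n in('w8','w9','w10'):
    c=load(n); z=c['z_map']; P=cloud(c); H=c['hand_eye']
    Q=(P-c['tool_pos'])@c['tcp_rot']   # tool coords
    q=Q[245:330:10,261]; print(n,'\n',q[:,[0,2]])
c=load('s10'); P=cloud(c)
for v,u in((60+355/3,200+385/3),(60+330/3,200+270/3)): 
    print(P[int(v),int(u)])
```

```text
w8 
 [[ 0.0152 -0.0215]
 [ 0.0137 -0.0278]
 [ 0.0104 -0.0302]
 [ 0.0071 -0.0327]
 [ 0.0032 -0.0339]
 [-0.0003 -0.0358]
 [-0.0065 -0.0341]
 [-0.285   0.3031]
 [-0.3079  0.3047]]
w9 
 [[-0.0312  0.0699]
 [ 0.0109 -0.0227]
 [ 0.0101 -0.0298]
 [ 0.0068 -0.0322]
 [ 0.0044 -0.0358]
 [ 0.0006 -0.0371]
 [-0.0037 -0.0378]
 [-0.0076 -0.0391]
 [-0.0173 -0.0338]]
w10 
 [[-0.0265  0.0607]
 [ 0.0143 -0.0288]
 [ 0.0129 -0.0344]
 [ 0.0116 -0.0397]
 [ 0.0087 -0.0421]
 [ 0.0054 -0.0438]
 [ 0.0024 -0.0458]
 [-0.0016 -0.0466]
 [-0.0071 -0.0457]]
[0.5786 0.2594 0.1068]
[0.4586 0.2263 0.1062]
```

```bash
python3 -m jog '[2.2,0,0,0,0,0,0, 2.2,0,0,0.1,0,0,0, 2.2,0,0,0.2,0,0,0, 2.2,0,0,0.2,0,0,0]' 110;  python3 -m jog '[2.2,0,0,0.1,0,0,0, 2.2,0,0,0.2,0,0,0]' ; python3 -c "
from h import *
snap('wrist','w11.png')
c=load('w11'); P=cloud(c); Q=(P-c['tool_pos'])@c['tcp_rot']; print(np.round(P[265:325:10,261,2],4),np.nanmin(Q[265:325,255:267,2]))"
```

```text
t: 15.38
tool_pos: [0.6184, 0.2651, 0.0713]
tcp_rot: [[0.98, 0.2, 0.006], [0.2, -0.98, 0.002], [0.006, -0.001, -1.0]]
force: [3.2, -0.7, 12.6]
finger_gap: 0.0266
t: 15.55
tool_pos: [0.6183, 0.265, 0.0697]
tcp_rot: [[0.98, 0.2, 0.006], [0.2, -0.98, 0.002], [0.006, -0.001, -1.0]]
force: [-0.8, 0.1, 15.6]
finger_gap: 0.027
[0.1045 0.1087 0.1107 0.1132 0.116  0.1161] -0.04762977456884738
```

```bash
python3 -m jog '[2.2,0,0,0.1,0,0,0, 2.2,0,0,0.2,0,0,0, 2.2,0,0,0.2,0,0,0]';  python3 -m jog '[2.2,0,0,0.1,0,0,0, 2.2,0,0,0.2,0,0,0, 2.2,0,0,0.2,0,0,0]' ; python3 -c "
from h import *
snap('wrist','w12.png')
c=load('w12'); P=cloud(c); Q=(P-c['tool_pos'])@c['tcp_rot']; print(np.round(P[265:345:10,261,2],4),np.nanmin(Q[265:325,255:267,2]))"
```

```text
t: 15.85
tool_pos: [0.6183, 0.265, 0.0691]
tcp_rot: [[0.98, 0.2, 0.006], [0.2, -0.98, 0.002], [0.007, -0.001, -1.0]]
force: [-2.9, -1.5, 23.8]
finger_gap: 0.0269
t: 16.1
tool_pos: [0.6183, 0.2651, 0.0689]
tcp_rot: [[0.98, 0.2, 0.006], [0.2, -0.98, 0.003], [0.007, -0.002, -1.0]]
force: [-6.4, -2.1, 34.7]
finger_gap: 0.0265
[0.1034 0.1082    nan    nan 0.114  0.1141 0.1143 0.1049] -0.047802660984611854
```

```bash
python3 -m jog '[2.2,0,0,-0.15,0,0,0, 2.2,0,0,-0.3,0,0,0, 2.2,0,0,-0.4,0,0,0, 2.2,0,0,-0.4,0,0,0]'; python3 -c "
from h import *
arc(0,[1,3,5,7.5,10,12.5,15,17.5,20,22.5,25])
arc(25,[28,31,34,37,40,43,46,49,52,55,58,60])"
```

```text
t: 16.48
tool_pos: [0.6183, 0.2651, 0.0695]
tcp_rot: [[0.98, 0.2, 0.007], [0.2, -0.98, 0.002], [0.007, -0.0, -1.0]]
force: [1.2, -0.0, 13.0]
finger_gap: 0.027
1 -0.0 -0.39
3 -0.03 -1.18
5 -0.09 -1.96
7.5 -0.19 -2.94
10 -0.34 -3.91
12.5 -0.53 -4.87
15 -0.77 -5.82
17.5 -1.04 -6.77
20 -1.36 -7.7
22.5 -1.71 -8.61
25 -2.11 -9.51
28 -0.53 -1.05
31 -1.11 -2.08
34 -1.74 -3.07
37 -2.42 -4.03
40 -3.16 -4.95
43 -3.94 -5.84
46 -4.76 -6.68
49 -5.63 -7.47
52 -6.54 -8.22
55 -7.49 -8.92
58 -8.47 -9.57
60 -9.14 -9.98
```

```bash
python3 -m jog '[2.2,0,0,-0.4,0,0,0, 2.2,0,0,-1.2,0,0,0, 2.2,-0.1,0,-2,0,0,0, 2.2,-0.2,0,-2.95,0,0,0, 2.2,-0.34,0,-3.9,0,0,0, 2.2,-0.53,0,-4.87,0,0,0, 2.2,-0.77,0,-5.8,0,0,0, 2.2,-1.04,0,-6.77,0,0,0, 2.2,-1.36,0,-7.7,0,0,0, 2.2,-1.7,0,-8.6,0,0,0, 2.2,-2.1,0,-9.5,0,0,0]'; python3 -c "
from h import *
snap('wrist','w13.png')
c=load('w13'); P=cloud(c); Q=(P-c['tool_pos'])@c['tcp_rot']; print(np.round(Q[265:345:10,261][:,[0,2]],4))"
```

```text
t: 17.4
tool_pos: [0.5999, 0.2612, 0.1641]
tcp_rot: [[0.98, 0.199, 0.012], [0.199, -0.98, 0.002], [0.012, 0.0, -1.0]]
force: [8.4, 1.0, 2.1]
finger_gap: 0.0269
[[ 0.0121 -0.0331]
 [ 0.0105 -0.038 ]
 [ 0.0085 -0.0419]
 [ 0.0051 -0.0434]
 [ 0.0008 -0.0438]
 [-0.0029 -0.045 ]
 [-0.0088 -0.0437]
 [-0.032  -0.0236]]
```

View pics/w13.png

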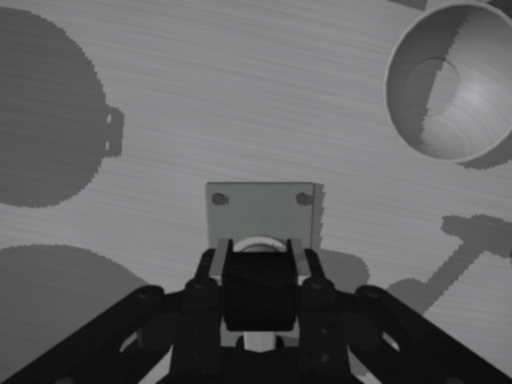

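```bash
python3 -m jog '[2.2,-0.6,0,-1.05,0,0,0, 2.2,-1.2,0,-2.1,0,0,0, 2.2,-1.8,0,-3.07,0,0,0, 2.2,-2.5,0,-4.0,0,0,0, 2.2,-3.2,0,-4.95,0,0,0, 2.2,-4,0,-5.84,0,0,0, 2.2,-4.8,0,-6.7,0,0,0, 2.2,-5.65,0,-7.47,0,0,0, 2.2,-6.55,0,-8.2,0,0,0, 2.2,-7.5,0,-8.9,0,0,0, 2.2,-8.47,0,-9.57,0,0,0, 2.2,-9.15,0,-10,0,0,0]'; python3 -c "
from h import *
snap('wrist','w14.png')
c=load('w14'); P=cloud(c); Q=(P-c['tool_pos'])@c['tcp_rot']; print(np.round(Q[265:345:10,261][:,[0,2]],4))
arc(60,[63,66,69,72,75,78,81,84,87,90,92,94])"
```

```text
t: 18.45
tool_pos: [0.5113, 0.2432, 0.2655]
tcp_rot: [[0.98, 0.199, 0.016], [0.199, -0.98, 0.004], [0.016, -0.001, -1.0]]
force: [9.5, 0.6, 10.3]
finger_gap: 0.0271
[[ 0.0126 -0.034 ]
 [ 0.0106 -0.0381]
 [ 0.0082 -0.0414]
 [ 0.0047 -0.0428]
 [ 0.0007 -0.0436]
 [-0.0032 -0.0446]
 [-0.0104 -0.0418]
 [-0.2877  0.2578]]
63 -1.04 -0.56
66 -2.1 -1.07
69 -3.19 -1.52
72 -4.3 -1.91
75 -5.43 -2.25
78 -6.57 -2.52
81 -7.73 -2.74
84 -8.9 -2.89
87 -10.07 -2.98
90 -11.25 -3.01
92 -12.04 -3.0
94 -12.82 -2.96
```

View pics/w14.png

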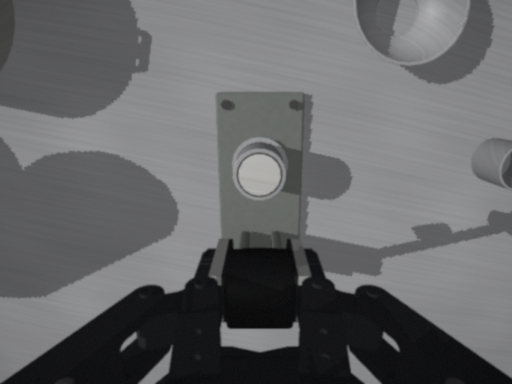

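```bash
python3 -m jog '[2.2,-1.1,0,-0.56,0,0,0, 2.2,-2.15,0,-1.07,0,0,0, 2.2,-3.2,0,-1.52,0,0,0, 2.2,-4.3,0,-1.9,0,0,0, 2.2,-5.43,0,-2.25,0,0,0, 2.2,-6.57,0,-2.52,0,0,0, 2.2,-7.73,0,-2.74,0,0,0, 2.2,-8.9,0,-2.9,0,0,0, 2.2,-10.07,0,-3,0,0,0, 2.2,-11.25,0,-3.0,0,0,0, 2.2,-12.0,0,-3.0,0,0,0, 2.2,-12.4,0,-3.0,0,0,0]'
```

```text
t: 19.5
tool_pos: [0.3896, 0.2185, 0.2962]
tcp_rot: [[0.98, 0.198, 0.014], [0.198, -0.98, 0.007], [0.016, -0.004, -1.0]]
force: [2.3, -2.4, 31.6]
finger_gap: 0.027
```

```bash
python3 -m jog '[2.2,0,0,-0.2,0,0,0, 2.2,-0.3,0,-0.3,0,0,0, 2.2,-0.5,0,-0.3,0,0,0, 2.2,-0.7,0,-0.3,0,0,0, 2.2,-0.9,0,-0.3,0,0,0, 2.2,-0.9,0,-0.3,0,0,0]'
```

```text
t: 20.0
tool_pos: [0.3778, 0.2159, 0.2955]
tcp_rot: [[0.98, 0.199, 0.007], [0.199, -0.98, 0.002], [0.008, -0.0, -1.0]]
force: [5.6, -1.3, 7.5]
finger_gap: 0.0267
```

```bash
python3 -m jog '[2.2,-0.1,0,-0.1,0,0,0, 2.2,-0.1,0,-0.1,0,0,0]'; python3 -c "
from h import *
snap('wrist','w15.png'); snap('scene','s15.png')
c=load('w15'); P=cloud(c); Q=(P-c['tool_pos'])@c['tcp_rot']; print(np.round(Q[265:345:10,261][:,[0,2]],4), np.round(P[265:345:10,261],4))
a=cv2.imread('pics/s15.png')[60:260,200:380]; cv2.imwrite('pics/s15c.png',cv2.resize(a,None,fx=3,fy=3,interpolation=cv2.INTER_CUBIC))"
```

```text
t: 20.17
tool_pos: [0.3775, 0.2158, 0.2956]
tcp_rot: [[0.98, 0.198, 0.009], [0.198, -0.98, 0.001], [0.009, 0.001, -1.0]]
force: [10.8, -1.7, -6.4]
finger_gap: 0.0268
[[ 0.013  -0.0347]
 [ 0.0108 -0.0384]
 [ 0.0077 -0.0406]
 [ 0.0044 -0.0424]
 [ 0.0015 -0.0446]
 [-0.003  -0.0449]
 [-0.0091 -0.0433]
 [-0.3185  0.2917]] [[0.3901 0.2174 0.3303]
 [0.3879 0.217  0.3341]
 [0.3848 0.2164 0.3362]
 [0.3816 0.2157 0.338 ]
 [0.3787 0.2152 0.3402]
 [0.3743 0.2143 0.3404]
 [0.3683 0.213  0.3388]
 [0.0685 0.1496 0.0011]]
```

View pics/s15c.png

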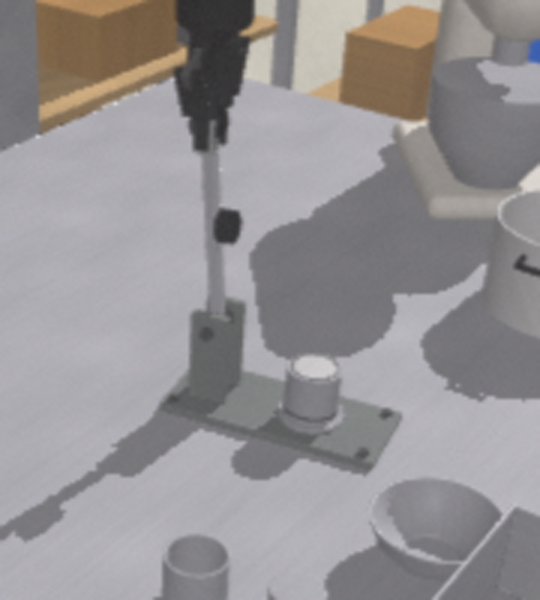

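```bash
python3 -m jog '[2.2,0.1,0,0.05,0,0,0, 2.6,0.1,0,0.05,0,0,0, 3.2,0.1,0,0.05,0,0,0, 4.5,0.1,0,0.05,0,0,0, 6,0.1,0,0.05,0,0,0, 6,0.1,0,0.05,0,0,0, 6,0.1,0,-3,0,0,0, 6,0.1,0,-6,0,0,0, 6,0.1,0,-9,0,0,0, 6,0.1,0,-9,0,0,0, 6,0.1,0,-9,0,0,0]' 40; python3 -c "
from h import *
np.set_printoptions(precision=2,suppress=True)
snap('wrist','w16.png')
print(rel([.508,.2432,.38],-78.5)); print(rel([.508,.2432,.0278],-78.5)); print(ctrl.sense()['qpos'])"
```

```text
t: 21.18
tool_pos: [0.3748, 0.216, 0.386]
tcp_rot: [[0.98, 0.2, 0.001], [0.2, -0.98, 0.002], [0.001, -0.002, -1.0]]
force: [-0.2, 0.6, -0.7]
finger_gap: 0.06
(array([13.69, -0.01,  0.47]), array([-0.04,  0.07,  0.03]))
(array([13.73,  0.01, 35.69]), array([-0.04,  0.07,  0.03]))
[-67.75  17.02  43.75 108.29 -13.57  60.   -96.86]
```

View pics/w16.png

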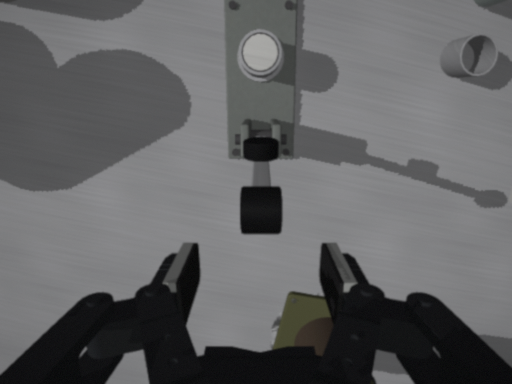

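```bash
python3 -m jog '[8.5,3.5,0,0,0,0,0, 8.5,7,0,0,0,0,0, 8.5,10.5,0,0,0,0,0, 8.5,13.7,0,0,0,0,0, 8.5,13.7,0,4,0,0,0, 8.5,13.7,0,8,0,0,0, 8.5,13.7,0,12,0,0,0, 8.5,13.7,0,16,0,0,0, 8.5,13.7,0,19,0,0,0, 8.5,13.7,0,20,0,0,0, 8.5,13.7,0,20,0,0,0, 8.5,13.7,0,20,0,0,0]'
python3 - <<'E'
from h import *
np.set_printoptions(precision=4,suppress=True)
snap('wrist','w17.png'); c=load('w17'); g=cv2.cvtColor(c['frame'],cv2.COLOR_RGB2GRAY)
print(rel([.508,.2432,.0278],-78.5)); P=cloud(c)
for t in (125,130,135,140):
    m=(cv2.GaussianBlur(g,(3,3),0)>t).astype(np.uint8)
    n,l=cv2.connectedComponents(m,connectivity=4); mm=(l==l[195,258]).astype(np.uint8)
    cs,_=cv2.findContours(mm,cv2.RETR_EXTERNAL,cv2.CHAIN_APPROX_NONE); ct=max(cs,key=len).reshape(-1,2)
    w=onz(c,ct,.073)[:,:2]; A=np.c_[2*w,np.ones(len(w))]; q=np.linalg.lstsq(A,(w**2).sum(1),rcond=None)[0]
    print(mm.sum(),ct.mean(0),q[:2],np.sqrt(q[2]+q[:2]@q[:2]),np.nanmedian(P[mm>0][:,2]))
E
```

```text
t: 22.23
tool_pos: [0.5091, 0.2426, 0.1853]
tcp_rot: [[0.98, 0.199, -0.0], [0.199, -0.98, -0.001], [-0.001, 0.0, -1.0]]
force: [0.2, 0.2, 0.2]
finger_gap: 0.0849
(array([-0.2237, -0.0707, 15.8585]), array([-0.011 , -0.1159, -0.0393]))
2198 [258.4324 190.527 ] [0.5076 0.2428] 0.022873999413598543 0.07433228088387192
2169 [258.0959 190.5342] [0.5076 0.2429] 0.022720641633832084 0.07433220601763435
2132 [258.0959 190.5411] [0.5076 0.2429] 0.02251188152911845 0.07433455298975106
2096 [258.2345 190.3931] [0.5077 0.2429] 0.022321399807602473 0.07433322845851797
```

View pics/w17.png

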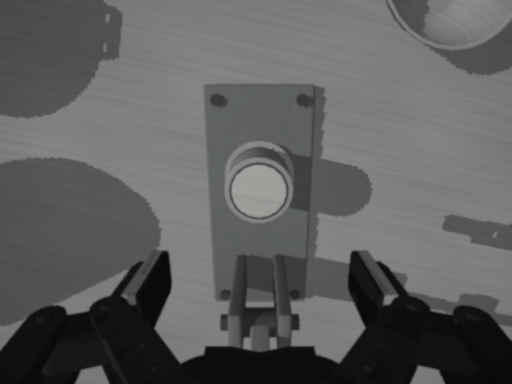

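```bash
python3 -m jog '[8.5,-0.15,0,4,0,0,0, 8.5,-0.15,0,8,0,0,0, 8.5,-0.15,0,11,0,0,0, 8.5,-0.15,0,13.5,0,0,0, 8.5,-0.15,0,15,0,0,0, 8.5,-0.15,0,15.5,0,0,0, 8.5,-0.15,0,15.5,0,0,0, 7,-0.15,0,15.5,0,0,0, 6.4,-0.15,0,15.5,0,0,0, 5.5,-0.15,0,15.5,0,0,0, 5.5,-0.15,0,15.5,0,0,0, 5.5,-0.15,0,15.5,0,0,0]' 40; python3 -m jog '[5.5,0,0,0,0,0,0, 5.5,0,0,-2,0,0,0, 5.5,0,0,-6,0,0,0, 5.5,0,0,-9,0,0,0, 5.5,0,0,-9,0,0,0]'
```

```text
t: 23.28
tool_pos: [0.5089, 0.2432, 0.0322]
tcp_rot: [[0.98, 0.199, 0.003], [0.199, -0.98, 0.002], [0.004, -0.001, -1.0]]
force: [-0.3, 0.3, 5.0]
finger_gap: 0.059
t: 23.7
tool_pos: [0.5115, 0.2434, 0.1264]
tcp_rot: [[0.98, 0.199, 0.01], [0.199, -0.98, 0.004], [0.011, -0.002, -1.0]]
force: [0.8, -0.2, -2.1]
finger_gap: 0.0591
```

```bash
python3 -c "
from h import *
np.set_printoptions(precision=2,suppress=True)
print(rel([.555,-.300,.15],-76.5))"
```

```text
(array([-6.51, 54.12, -2.53]), array([-0.09, -0.63, -2.04]))
```

```bash
python3 -m jog '[5.5,0,2,-2.5,0,0,0, 5.5,-0.6,6,-2.5,0,0,0, 5.5,-1.1,10,-2.5,0,0,0, 5.5,-1.6,14,-2.5,0,0,0, 5.5,-2.1,18,-2.5,0,0,0, 5.5,-2.6,22,-2.5,0,0,0, 5.5,-3.1,26,-2.5,0,0,0, 5.5,-3.6,30,-2.5,0,0,0, 5.5,-4.1,34,-2.5,0,0,0, 5.5,-4.6,38,-2.5,0,0,0, 5.5,-5.1,42,-2.5,0,0,0, 5.5,-5.6,46,-2.5,0,0,0]'; python3 -m jog '[5.5,-0.5,4,0,0,0,-1, 5.5,-0.9,7,0,0,-0.6,-2, 5.5,-0.9,8,0,0,-0.6,-2, 5.5,-0.9,8,0,0,-0.6,-2, 5.5,-0.9,8,0,0,-0.6,-2,5.5,-0.9,8,0,0,-0.6,-2]'; python3 -c "
from h import *
np.set_printoptions(precision=2,suppress=True)
print(rel([.555,-.300,.02],-76.5)); snap('wrist','w18.png')"
```

```text
t: 24.7
tool_pos: [0.5439, -0.2211, 0.1454]
tcp_rot: [[0.98, 0.199, 0.0], [0.199, -0.98, 0.0], [0.0, -0.0, -1.0]]
force: [0.4, 0.8, -1.6]
finger_gap: 0.0588
t: 25.2
tool_pos: [0.5515, -0.2969, 0.1448]
tcp_rot: [[0.972, 0.235, -0.011], [0.235, -0.972, 0.001], [-0.01, -0.003, -1.0]]
force: [0.6, 0.9, -1.6]
finger_gap: 0.0591
(array([ 0.4 ,  0.42, 12.47]), array([-0.17,  0.6 ,  0.1 ]))
```

View pics/w18.png

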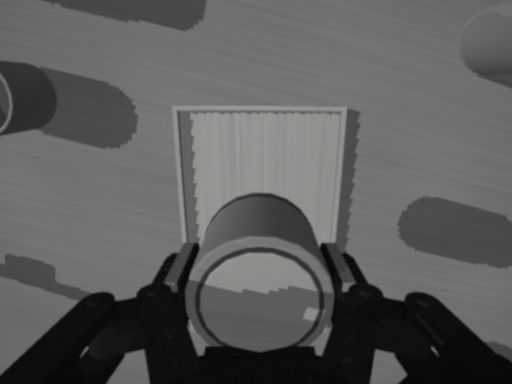

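Run:
```python
from h import *
np.set_printoptions(precision=4,suppress=True)
c=load('w18'); b=onz(c,[(174,107),(347,107)],.012); d=b[1]-b[0]; u=d/np.linalg.norm(d); print(b,np.linalg.norm(d),np.degrees(np.arctan2(d[1],d[0])))
x=np.array([-u[1],u[0],0]); 
m=b.mean(0); print('quarter',m-x*.06,'centre',m-x*.12, x)
```

```text
[[ 0.5993 -0.2094  0.012 ]
 [ 0.6345 -0.3543  0.012 ]] 0.1491236454790013 -76.35928505933605
quarter [ 0.5586 -0.296   0.012 ] centre [ 0.5003 -0.3102  0.012 ] [0.9718 0.2358 0.    ]
```

```bash
python3 -m jog '[5.5,0.55,0.1,3,0,0.6,0, 5.5,0.55,0.1,6,0,0.6,0, 5.5,0.55,0.1,9,0,0.6,0, 5.5,0.55,0.1,11,0,0.6,0, 5.5,0.55,0.1,11.9,0,0.6,0, 5.5,0.55,0.1,12.2,0,0.6,0, 5.5,0.55,0.1,12.2,0,0.6,0, 5.5,0.55,0.1,12.2,0,0.6,0]'
```

```text
t: 25.92
tool_pos: [0.5568, -0.2996, 0.0244]
tcp_rot: [[0.972, 0.234, 0.002], [0.234, -0.972, -0.001], [0.002, 0.001, -1.0]]
force: [-0.9, -0.2, -2.3]
finger_gap: 0.0591
```

```bash
python3 -m jog '[5.5,0.05,-0.2,0.2,0,0,0, 5.5,0.05,-0.3,0.4,0,0,0, 5.5,0.05,-0.3,0.4,0,0,0]'; python3 -m jog '[5.5,0,0,0.1,0,0,0, 5.5,0,0,0.1,0,0,0]'
```

```text
t: 26.17
tool_pos: [0.5565, -0.2965, 0.0203]
tcp_rot: [[0.972, 0.234, 0.002], [0.234, -0.972, -0.001], [0.002, 0.001, -1.0]]
force: [0.7, -0.1, 1.9]
finger_gap: 0.0595
t: 26.33
tool_pos: [0.5565, -0.2966, 0.0202]
tcp_rot: [[0.972, 0.233, 0.002], [0.233, -0.972, 0.0], [0.002, 0.0, -1.0]]
force: [-0.3, 2.6, 10.2]
finger_gap: 0.0589
```

```bash
python3 -m jog '[5.5,0,0,-0.08,0,0,0, 6,0,0,-0.08,0,0,0, 6.8,0,0,-0.08,0,0,0, 7.8,0,0,-0.08,0,0,0, 7.8,0,0,-0.08,0,0,0, 7.8,0,0,-2,0,0,0, 7.8,0,0,-5,0,0,0, 7.8,0,0,-9,0,0,0, 7.8,0,0,-13,0,0,0, 7.8,0,0,-17,0,0,0, 7.8,0,0,-20,0,0,0, 7.8,0,0,-20,0,0,0]'; python3 -c "
from h import *
snap('wrist','w19.png');snap('scene','s19.png');snap('top','t19.png')
a=cv2.imread('pics/s19.png')[80:340,110:350]; cv2.imwrite('pics/s19c.png',cv2.resize(a,None,fx=2.3,fy=2.3,interpolation=cv2.INTER_CUBIC))"
```

```text
t: 27.33
tool_pos: [0.5586, -0.2994, 0.2251]
tcp_rot: [[0.972, 0.233, 0.011], [0.233, -0.973, -0.006], [0.009, 0.009, -1.0]]
force: [0.2, -1.5, 0.0]
finger_gap: 0.0781
```

View pics/w19.png

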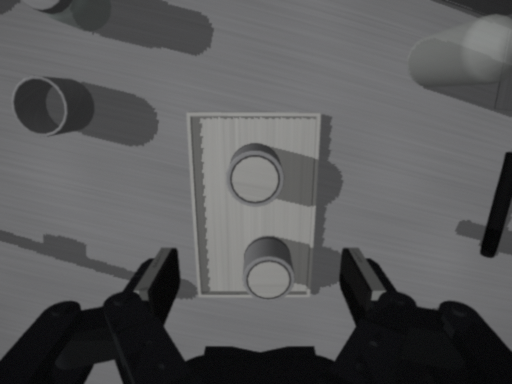

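View pics/s19c.png

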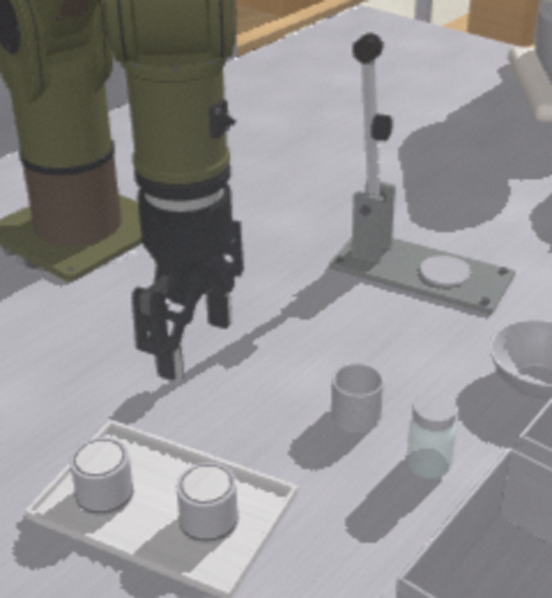

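Run:
```python
from h import *
c=load('w19');P=cloud(c)
print(np.nanmedian(P[170:190,245:265,2]),np.nanmedian(P[270:290,258:278,2]))
c=load('s19');P=cloud(c)
f=lambda x,y:(80+y/2.3,110+x/2.3)
for x,y in((102,458),(208,485)):
    v,u=map(int,f(x,y)); print(np.nanmedian(P[v-2:v+3,u-5:u+6,2]))
print(ctrl.sign_off())
```

```text
0.06236161955382913 0.06221248123180867
0.060776311949621964
0.061070396266745486
the job is handed in; nothing more can be done
None
```

The tin is closed and standing upright in the empty half of the tray beside the other one, and I've handed the job in after about 27 s on the robot's clock.

- **Pressing:** I gripped the tin round the body and stood it on the plate; its lid measured within about 1 mm of the plate centre. I held the lever by the knob and swung it down to its stop. There the knob stopped moving and the force rose to about 35 N.
- **Lever return:** I held the knob all the way back up and let go only with the lever against its rest stop. The last pictures show it at rest.
- **Knob slip:** On the way down the knob slipped about 10 mm in the fingers at 60 N grip. I raised the grip to 110 N before the last few millimetres, and it held from there.
- **Force near the top:** Because of that slip, my return arc was a few millimetres low near the top. The upward force briefly reached about 32 N before I corrected it.
- **Last checks:** The lids of the two tins in the tray are at the same height within 0.3 mm in both the wrist and scene views, about 61 to 62 mm above the table. The open tin, jar and the other tin look unmoved, and the gripper was clear of everything. None of the final checks failed.

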